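# Rehang the lift-off door of a sample cabinet

### The job

The white door of the sample cabinet has been washed and stands in the grey draining stand. Lift it out, hang it back on the cabinet standing wide open (roughly square to the front), gently lowering its two knuckles fully onto the two upright pins together, then swing it shut against its stop. Leave the shelf plate in the stand and the glassware around undisturbed.

Things in the scene. Friction and masses are not known exactly. Their poses are not given: they have to be found in the camera images.
- leaf_center (a point): Middle of the cabinet door (loose, 0.3-0.4 kg): white upright panel 140 wide, 170 high, 10 mm thick, two steel knuckles on one side edge. Point: mid height, mid thickness, 80 mm from knuckle axis, near the centre of mass; panel spans x -66..+74 mm. x: from knuckles to free edge, z up, outside face +y, with a 16 mm knob at x +56 standing out 20 mm. Grip it across the top edge, lift straight up.
- knuckle_low (a point): Centre of the underside of the door's lower knuckle, on the knuckle axis, 18 mm above the door's lower edge and 80 mm to the -x side of leaf_center. Knuckle: upright steel tube, 20 mm outside, 11 mm bore, 22 mm tall, open at both ends. Axes as the door's.
- knuckle_high (a point): Centre of the underside of the door's upper knuckle: same tube, same axis, 115 mm above knuckle_low (its top is 15 mm below the door's top edge).
- pin_low (a point): Root of the cabinet's lower pintle pin, centre of the shoulder it stands on, 35 mm above the table. Pin: upright, steel, 9 mm thick, 26 mm tall, top 9 mm tapering to a 3 mm tip; shoulder 20 mm across, 8 mm thick, on a lug from the cabinet front. knuckle_low rests here when hung. Axes as the cabinet's.
- pin_high (a point): Root of the upper pin: same pin, lug and shoulder, same upright axis, 115 mm above pin_low. knuckle_high rests here when hung. This lug blocks a descent of the lower knuckle from far above: bring the door in sideways with both knuckles just over the pin tips (a little over 26 mm above the shoulders), then lower.
- cabinet: White open-fronted cabinet, fixed; origin on the table under the pin axis. x along the front away from the pins, front looks to +y, z up. Box x -18..172, y -14 (front)..-194 mm, 192 high. Rubber stop on the front at x 150 mm reaches to y -5 mm: the shut door lies on it, its x along the cabinet's x. Open square, the door's x points to cabinet +y. Hung: lower edge 17, top 187 mm over the table.
- leaf: The same door, origin on the knuckle axis at the height of its lower edge; axes as for leaf_center. Hung on the pins it turns freely, with slight friction and 1 mm of play, and stays where it is left.
- stand: Grey draining stand, fixed: base 200 x 110 x 12 mm, slot walls up to 62 mm over the table. Origin on the table under the door's slot (y = 0); x along the slots; the shelf plate's slot is at y = -52 mm. The door stands upright on the 12 mm base with 2 mm play each side, its x along the stand's.
- shelf_plate: Bystander: plain white plate 135 x 8 x 85 mm without knuckles, standing in the other slot of the stand, parallel to the door and 52 mm from it; its top is 97 mm above the table, 85 mm lower than the door's. Origin at the middle of its lower edge.
- beaker: Bystander: glass beaker, 68 mm across, 85 mm tall; origin at the centre of its underside.
- small_beaker: Bystander: small glass beaker, 48 mm across, 55 mm tall; origin at the centre of its underside.
- wash_bottle: Bystander: white plastic bottle, 68 mm across, 160 mm tall; origin at the centre of its underside.
- jar: Bystander: brown glass jar with black cap, 60 mm across, 70 mm tall; origin at the centre of its underside.
- funnel: Bystander: white funnel standing on its wide mouth, 84 mm across, 85 mm tall; origin at the centre of its underside.
- tube: Bystander: capped sample tube, 28 mm across, 100 mm tall, standing; origin at the centre of its underside.
Not all that is in view belongs to the job. What is meant by the leaf is not yellow, and is the smaller of those in its own colour.

How it is judged:
On the way:
1. the door hangs with both knuckles fully down on their pins while standing open (distance between knuckle_low and pin_low below 0.005 m and distance between knuckle_high and pin_high below 0.005 m and angle between the x axis of leaf and the x axis of cabinet, either way round above 0.7 rad), for 0.2 s.
At the end, for the whole second after the job is handed in: The door hangs on the cabinet with the underside of each knuckle within 5 mm of the root of its pin, upright within 0.06 rad, shut (within 0.09 rad, about 5 degrees, of parallel to the cabinet front, on the side of the stop) and at rest (distance between knuckle_low and pin_low below 0.005 m and distance between knuckle_high and pin_high below 0.005 m and angle between the x axis of leaf and the x axis of cabinet, either way round below 0.09 rad and x of leaf_center in the frame of cabinet above 0.06 m and angle between leaf's own z axis and vertical below 0.06 rad and linear speed of leaf below 0.02 m/s); the robot touches nothing.
It fails at once if the door is tipped over (more than 0.5 rad) (angle between leaf's own z axis and vertical above 0.5 rad).
It fails at once if the door is let go and falls (faster than 0.25 m/s, still more than 4 mm above its seat) instead of being lowered (contact force between the fingers and leaf below 0.3 N and linear speed of leaf above 0.25 m/s and z of knuckle_low in the frame of cabinet above 0.039 m).
It fails at once if the door is rammed against the cabinet (contact over 60 N) (contact force between leaf and cabinet above 60 N).
It fails at once if the shelf plate or a piece of glassware is moved by more than 20 mm (distance of any of beaker, small_beaker, wash_bottle, jar, funnel, tube, shelf_plate from where it was at the start of the episode above 0.02 m).
It also fails if it takes over 64 s, if anything falls off the work surface, if the arm or the gripper's body presses on something with over 40 N, if the wrist force passes 120 N, or if a joint passes its speed limit or range.

### The arm

A 7-joint arm with a two-finger parallel gripper is mounted at the origin on the work surface. World frame = base frame: x ahead of the robot, y to its left, z up, the work surface at z = 0. Lengths are in m, angles in rad, forces in N, time in s.
With the tool pointing down it reaches from about 0.425 to 0.825 m from the base axis. Payload 3.6 kg.
Tool frame: the origin (TCP) lies midway between the tips of the shut fingers; the grasp point (between the pads) lies 19 mm behind it (robot.hold_point_z is the distance from the TCP to the grasp point, in m); z points along the fingers, y is the line along which they close (so a half turn about z gives the same grasp; the last joint's range is limited). The gripper opens to 85 mm and grips with 20 to 120 N. Pads are 22 mm wide; open, the fingers measure 114 mm over their backs; the gripper's body (76 mm by 85 mm) begins 54 mm behind the grasp point. The pads swing forward as they close: fully open they stand 13 mm farther back than shut.
Start: joints at [1.31, 0.615, -0.013, 1.423, 0.008, 1.103, -0.04], TCP at [0.151, -0.632, 0.231] pointing down, gripper open.
Joint ranges: [-3.12, 3.12], [-0.3, 2.06], [-1.34, 1.32], [0.26, 2.42], [-1.36, 4.5], [0.01, 1.98], [-2.84, 2.84]. Speed limits (rad/s): [2.79, 2.79, 3.14, 3.14, 3.14, 3.14, 3.14].

### API

Orientations are given as a unit quaternion [w, x, y, z].
In Python, from bench import robot gives the robot as it stands. Calls block until the motion is done:
- robot.movep(position, orientation): joint-space move of the TCP to a pose.
- robot.movel(position, orientation=None, max_speed=0.15): straight line of the TCP; orientation=None keeps the orientation; max_speed is the mean speed in m/s.
- robot.move_j(angles): joint-space move.
- robot.ungrasp() and robot.clamp(effort=None): open the fingers fully, or close them until they stop; effort is the grip in N (None keeps the last).
- robot.wait(seconds).
- robot.inverse_kinematics(position, orientation): joint angles nearest the present ones, or None.
- robot.grab_frame(name): name is "scene" or "top" or "wrist"; returns a dict with "color" (480x640x3 uint8, blue, green, red), "fx", "fy", "cx", "cy" (pixels), "xyz" and "attitude" of the camera in the world; the wrist camera has in their place "T_tool_cam" (4x4, takes a point from camera to tool coordinates, whose origin is the TCP and whose axes are the flange's). Camera axes: x right, y up, looking along -z (the intrinsics and any distortion apply to the point x, -y, -z); pixel columns grow to the right and rows downward; lengths in m; the calibration is good to about 2 mm. A picture is of the moment at which its call begins: read the wrist's pose just before it. There is no depth.
A pose or a line that the arm cannot do raises robot.MotionError and nothing moves.
- robot.hand_in(): hands the job in; it is judged then, once.
Readings, each from a call of its own:
- robot.current_time_s(): time.
- robot.current_joint_pos(): joint angles.
- robot.current_joint_vel(): joint speeds.
- robot.current_joint_torque(): joint torques, N m.
- robot.current_position(): TCP position.
- robot.current_tool_rot(): TCP orientation.
- robot.current_ft_force(): force on the tool from outside, world axes, zero at the start.
- robot.current_wrist_torque(): the same for the moment, N m.
- robot.current_gripper_width(): finger opening in m.
- robot.current_gripper_force(): force on a finger pad.
Only numpy, scipy, OpenCV 4.12 (cv2) and the standard library are available. Lean on these libraries where they do the work, as an engineer would, in place of code of your own. Each camera call takes 0.05 s, during which the arm holds its last target. There are 200 camera calls.

## Working session

There is one attempt and no reset: what is moved stays moved. The work goes in short steps, each a Python script; the robot and the scene stay as the last script left them, time stands still between calls to the robot, and variables do not carry over. Pictures are saved under pics/ and viewed, at most 10 in all, crops included, and the job is handed in when it is done.

```bash
ls; mkdir -p pics; python3 - <<'E'
from bench import robot
import cv2, numpy as np
for n in ("scene","top"):
    f=robot.grab_frame(n); cv2.imwrite(f"pics/{n}0.png",f["color"])
    print(n,{k:v for k,v in f.items() if k!="color"})
print(robot.current_time_s(),robot.hold_point_z,robot.current_tool_rot())
E
```

```text
pics
scene {'fx': 578.8325708848457, 'fy': 578.8325708848457, 'cx': 316.35225241226175, 'cy': 249.26092244250154, 'xyz': array([ 1.06804462, -0.81073471,  1.2924799 ]), 'attitude': array([0.90965109, 0.31247468, 0.09112999, 0.25804997])}
top {'fx': 471.29301306202234, 'fy': 471.29301306202234, 'cx': 323.2631106668634, 'cy': 236.24933177783123, 'xyz': array([ 0.4911574 , -0.01182998,  1.33353449]), 'attitude': array([ 0.71402682,  0.01719354, -0.02314089, -0.69952454])}
0.1 0.0187 [-1.16249506e-03  9.93166497e-01  1.16700183e-01 -1.61169498e-04]
```

View pics/scene0.png

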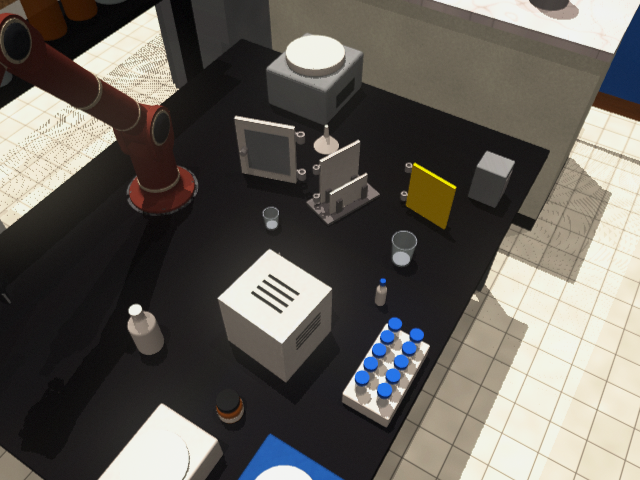

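View pics/top0.png

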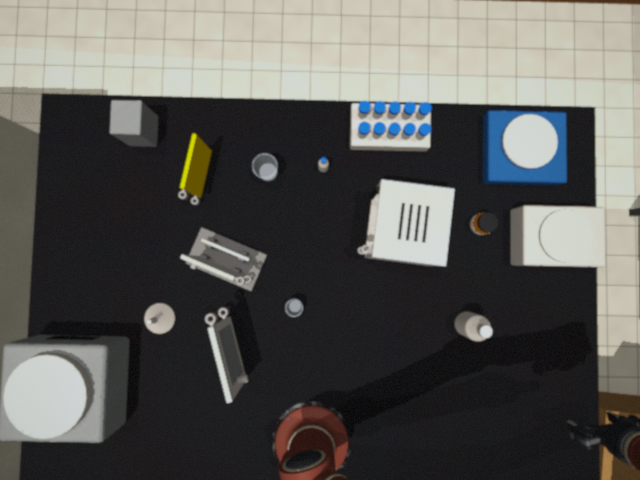

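Scene: the plain white door stands in the grey stand (scene 340,165; top 215,268), and the cabinet has its pins on the left (top 365,250). The yellow door and the larger white framed door are distractors. I'll enlarge both regions next.

```bash
cat > h.py <<'E'
import numpy as np, cv2
from scipy.spatial.transform import Rotation as R
from bench import robot
def q2R(q): return R.from_quat(np.r_[q[1:],q[0]]).as_matrix()
def cam(name):
    """frame with world pose: color, K params, Rwc, pos"""
    if name=="wrist":
        p=np.array(robot.current_position()); Rt=q2R(robot.current_tool_rot())
    f=robot.grab_frame(name)
    if name=="wrist":
        T=np.array(f["T_tool_cam"]); f["R"]=Rt@T[:3,:3]; f["p"]=p+Rt@T[:3,3]
    else: f["R"]=q2R(f["attitude"]); f["p"]=np.array(f["xyz"])
    return f
def ray(f,u,v):
    d=np.array([(u-f["cx"])/f["fx"],-(v-f["cy"])/f["fy"],-1.0]); return f["R"]@d
def onz(f,u,v,z):
    d=ray(f,u,v); return f["p"]+d*(z-f["p"][2])/d[2]
def proj(f,P):
    c=f["R"].T@(np.asarray(P)-f["p"]); return np.array([f["cx"]+f["fx"]*c[0]/-c[2], f["cy"]-f["fy"]*c[1]/-c[2]])
def down(yaw):
    """tool down, tool y (closing line) at world angle yaw+90deg, tool x at yaw"""
    r=R.from_euler('z',yaw)*R.from_euler('x',np.pi); q=r.as_quat(); return np.r_[q[3],q[:3]]
E
python3 - <<'E'
from h import *
f=cam("top"); s=cam("scene")
print({k:(v.shape if k=='color' else 0) for k,v in f.items()})
a=cv2.resize(f["color"][220:300,170:270],None,fx=4,fy=4,interpolation=cv2.INTER_CUBIC)
b=cv2.resize(f["color"][170:270,350:460],None,fx=3.2,fy=3.2,interpolation=cv2.INTER_CUBIC)
c=cv2.resize(s["color"][130:230,300:385],None,fx=2.8,fy=2.8,interpolation=cv2.INTER_CUBIC)
d=cv2.resize(s["color"][245:385,210:340],None,fx=2,fy=2,interpolation=cv2.INTER_CUBIC)
o=np.zeros((600,800,3),np.uint8)
for im,(y,x) in ((a,(0,0)),(b,(0,410)),(c,(320,0)),(d,(320,410))):
    hh=min(im.shape[0],600-y); ww=min(im.shape[1],800-x); o[y:y+hh,x:x+ww]=im[:hh,:ww]
cv2.imwrite("pics/crop1.png",o)
E
```

```text
{'color': (480, 640, 3), 'fx': 0, 'fy': 0, 'cx': 0, 'cy': 0, 'xyz': 0, 'attitude': 0, 'R': 0, 'p': 0}
```

View pics/crop1.png

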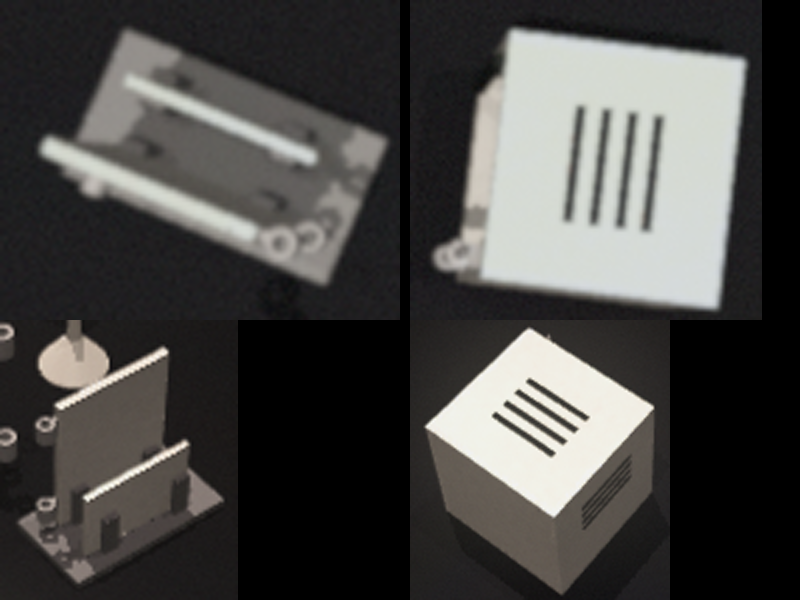

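The crop shows the door top edge from (45,148) to (255,233), its upper knuckle ring at (280,243) and the knob at (93,185). The cabinet roof is a clean quadrilateral with the pins at its lower left, crop (450,255).

```bash
cat >> h.py <<'E'
def blob(f,box,thr,ch=None):
    """largest bright contour in box (x0,y0,x1,y1), pixel coords"""
    x0,y0,x1,y1=box; g=cv2.cvtColor(f["color"],cv2.COLOR_BGR2GRAY)[y0:y1,x0:x1]
    g=cv2.resize(g,None,fx=4,fy=4,interpolation=cv2.INTER_CUBIC)
    cs,_=cv2.findContours((g>thr).astype(np.uint8),cv2.RETR_EXTERNAL,cv2.CHAIN_APPROX_NONE)
    c=max(cs,key=cv2.contourArea)[:,0].astype(float)
    return (c+.5)/4-.5+[x0,y0]
E
python3 - <<'E'
from h import *
f=cam("top")
c=blob(f,(340,160,475,280),190)
w=np.array([onz(f,u,v,.192)[:2] for u,v in c],np.float32); r=cv2.minAreaRect(w); print("roof",r)
b=cv2.boxPoints(r); print(b)
# front edge: the two corners with largest y ; rear corner small x
i=np.argsort(-b[:,1])[:2]; A,B=sorted(b[i],key=lambda p:p[0])
cx=(B-A)/np.linalg.norm(B-A); cy=np.array([-cx[1],cx[0]]); ctr=np.array(r[0])
pin=ctr-cx*.077+cy*.104
print("cab yaw",np.arctan2(cx[1],cx[0]),"pin",pin,"px high",proj(f,[*pin,.176]),proj(f,[*pin,.061]))
c=blob(f,(165,240,250,290),165)
w=np.array([onz(f,u,v,.182)[:2] for u,v in c],np.float32); r=cv2.minAreaRect(w); print("door top",r); 
b=cv2.boxPoints(r); print(b)
print("knuckle hi", onz(f,240,280.75,.167))
s=cam("scene")
print("scene pin", proj(s,[*pin,.176]), robot.current_time_s())
c=blob(s,(300,130,375,210),190); w=np.array([onz(s,u,v,.182)[:2] for u,v in c],np.float32); print("door scene",cv2.minAreaRect(w))
E
```

```text
roof ((0.595954418182373, -0.23054619133472443), (0.19515620172023773, 0.18888244032859802), 83.91234588623047)
[[ 0.4916976  -0.31755856]
 [ 0.67951494 -0.3375895 ]
 [ 0.7002112  -0.14353383]
 [ 0.5123939  -0.12350288]]
cab yaw -0.10624957 pin [ 0.53041782 -0.11896684] px high [362.9199016 248.0166785] [358.96206941 249.3786402 ]
door top ((0.471718430519104, 0.26198649406433105), (0.1403965950012207, 0.019642705097794533), 68.37590026855469)
[[0.43671912 0.20034796]
 [0.45497942 0.19310933]
 [0.50671774 0.32362503]
 [0.48845744 0.33086365]]
knuckle hi [0.44389816 0.18177507 0.167     ]
scene pin [280.43969354 249.62160735] 0.3
door scene ((0.4184013307094574, 0.2514573633670807), (0.03832591697573662, 0.0708686038851738), 33.86456298828125)
```

```bash
python3 - <<'E'
from h import *
f=cam("wrist"); print(np.round(f["T_tool_cam"],3),f["fx"],f["cx"],f["cy"])
for p in [(.5,-.05,.38),(.5,-.05,.42),(.45,.26,.36),(.472,.262,.3)]:
    for yaw in np.arange(-180,180,30):
        q=robot.inverse_kinematics(p,down(np.radians(yaw)))
        print(p,yaw,None if q is None else np.round(q,2))
E
```

```text
[[-0.001  0.944  0.329  0.085]
 [ 1.     0.001 -0.     0.   ]
 [-0.001  0.329 -0.944 -0.143]
 [ 0.     0.     0.     1.   ]] 339.59507309586184 324.23564795027295 231.7607483661683
(0.5, -0.05, 0.38) -180 [ 0.75  0.41 -1.04  1.56  0.35  1.38  1.25]
(0.5, -0.05, 0.38) -150 [ 0.8   0.45 -1.15  1.56  0.41  1.4   1.71]
(0.5, -0.05, 0.38) -120 [ 0.8   0.45 -1.15  1.56  0.41  1.4   2.24]
(0.5, -0.05, 0.38) -90 [-0.68  0.43  1.14  1.6  -0.39  1.37 -2.64]
(0.5, -0.05, 0.38) -60 [ 0.15  0.27 -0.13  1.58  0.04  1.3  -2.6 ]
(0.5, -0.05, 0.38) -30 [ 0.28  0.28 -0.31  1.57  0.09  1.3  -2.13]
(0.5, -0.05, 0.38) 0 [ 0.34  0.28 -0.39  1.57  0.11  1.31 -1.63]
(0.5, -0.05, 0.38) 30 [ 0.38  0.29 -0.45  1.57  0.13  1.31 -1.13]
(0.5, -0.05, 0.38) 60 [ 0.42  0.3  -0.5   1.57  0.15  1.31 -0.62]
(0.5, -0.05, 0.38) 90 [ 0.49  0.31 -0.61  1.57  0.18  1.32 -0.14]
(0.5, -0.05, 0.38) 120 [ 0.56  0.33 -0.72  1.57  0.22  1.33  0.34]
(0.5, -0.05, 0.38) 150 [ 0.63  0.35 -0.83  1.56  0.26  1.34  0.82]
(0.5, -0.05, 0.42) -180 [ 0.76  0.39 -1.07  1.47  0.34  1.48  1.26]
(0.5, -0.05, 0.42) -150 [ 0.79  0.42 -1.15  1.47 
[... 1600 characters left out ...]
 1.62  0.56  1.3   0.99]
(0.472, 0.262, 0.3) -120 [ 0.13  0.6  -1.15  1.62  0.56  1.3   1.51]
(0.472, 0.262, 0.3) -90 [ 0.13  0.6  -1.15  1.62  0.56  1.3   2.04]
(0.472, 0.262, 0.3) -60 [-1.22  0.59  1.14  1.66 -0.55  1.26 -2.59]
(0.472, 0.262, 0.3) -30 [-1.04  0.46  0.75  1.65 -0.33  1.17 -2.3 ]
(0.472, 0.262, 0.3) 0 [ 0.09  0.55 -1.04  1.62  0.49  1.26 -2.61]
(0.472, 0.262, 0.3) 30 [ 0.12  0.58 -1.11  1.62  0.54  1.28 -2.13]
(0.472, 0.262, 0.3) 60 [ 0.05  0.52 -0.95  1.62  0.44  1.23 -1.51]
(0.472, 0.262, 0.3) 90 [-0.02  0.48 -0.81  1.62  0.37  1.2  -0.92]
(0.472, 0.262, 0.3) 120 [ 0.    0.49 -0.86  1.62  0.39  1.21 -0.42]
(0.472, 0.262, 0.3) 150 [ 0.08  0.55 -1.02  1.62  0.49  1.25  0.02]
```

```bash
python3 - <<'E'
from h import *
yaw=np.radians(68.4-180); q=down(yaw); n=np.array([np.cos(yaw),np.sin(yaw)])
f=cam("top"); pin=onz(f,366,248,.176)[:2]; print("pin",pin)
t=pin-n*.08
try:
    robot.movep([*t,.36],q); print(np.round(robot.current_joint_pos(),2),robot.current_position())
    robot.movel([*t,.27],max_speed=.2)
    f=cam("wrist"); cv2.imwrite("pics/wpin.png",f["color"]); print("pinpx",proj(f,[*pin,.176]),proj(f,[*pin,.061]))
    np.savez("wpin.npz",**{k:f[k] for k in("color","R","p","fx","fy","cx","cy")})
    k=np.array([.4439,.1818]); t=k-n*.08
    robot.movep([*t,.27],q); print(np.round(robot.current_joint_pos(),2),robot.current_position())
    f=cam("wrist"); cv2.imwrite("pics/wdoor.png",f["color"]); print("kpx",proj(f,[*k,.167]))
    np.savez("wdoor.npz",**{k:f[k] for k in("color","R","p","fx","fy","cx","cy")})
except robot.MotionError as e: print(e)
print(robot.current_time_s())
a=[cv2.resize(cv2.imread(f"pics/{n}.png"),(400,300),interpolation=cv2.INTER_AREA) for n in("wpin","wdoor")]
cv2.imwrite("pics/w1.png",np.hstack(a))
E
```

```text
pin [ 0.53061456 -0.12654363]
[ 0.7   0.58 -1.15  1.45  0.53  1.45  2.32] [ 0.56012803 -0.05324773  0.35964206]
pinpx [325.67412953 121.16137854] [325.37456409 118.60422164]
[ 0.12  0.6  -1.08  1.67  0.56  1.21  1.67] [0.47463442 0.25457972 0.26986734]
kpx [327.20398399 123.24210219]
4.875
```

View pics/w1.png

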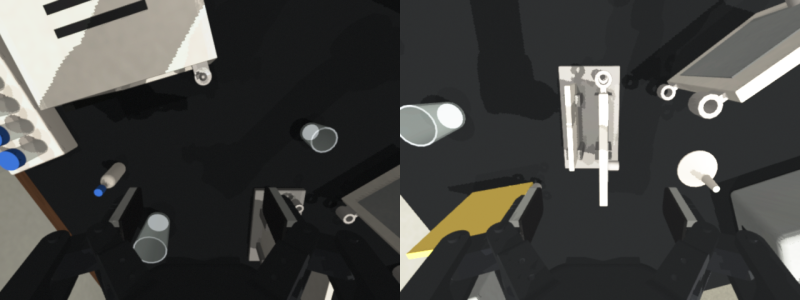

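The wrist views show the pins at about (325,121) full-res, below the cabinet corner, and the door's top edge running straight down the image with its knuckle ring at (325,123). Both match the prediction.

```bash
python3 - <<'E'
from h import *
a=cv2.imread("pics/wpin.png")[85:155,285:365]; b=cv2.imread("pics/wdoor.png")[95:345,275:365]
a=cv2.resize(a,None,fx=5,fy=5,interpolation=cv2.INTER_CUBIC); b=cv2.resize(b,None,fx=2.4,fy=2.4,interpolation=cv2.INTER_CUBIC)
o=np.zeros((600,630,3),np.uint8); o[:350,:400]=a; o[:b.shape[0],405:405+b.shape[1]]=b
cv2.imwrite("pics/w2.png",o)
f=dict(np.load("wdoor.npz"))
c=blob(f,(275,130,365,340),200)
w=np.array([onz(f,u,v,.182)[:2] for u,v in c],np.float32); print("top edge",cv2.minAreaRect(w),c.min(0),c.max(0))
g=dict(np.load("wpin.npz"))
t=cam("top")
for n,u,v in(("beaker",265,168),("tube",323,167),("small",293,309)): print(n,onz(t,u,v,.02))
E
```

```text
top edge ((0.4799988865852356, 0.25938183069229126), (0.137407124042511, 0.05096552520990372), 53.75196838378906) [279.625 149.625] [349.625 329.125]
beaker [0.75505996 0.14556936 0.02      ]
tube [ 0.76150546 -0.01742448  0.02      ]
small [0.36304963 0.05748171 0.02      ]
```

View pics/w2.png

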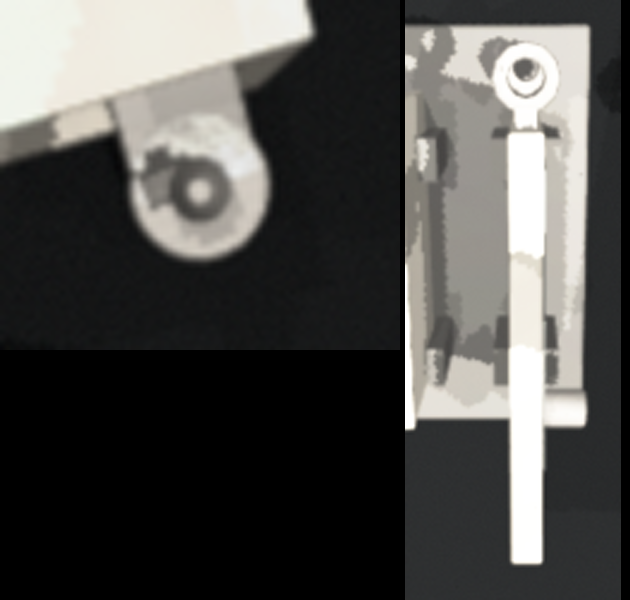

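Pin tip is at crop (200,191), i.e. (324.6,122.8). The knuckle ring centre is at (324.9,127.2), and the door top edge is straight along the image column at u≈325.4, v 150–329. Checking these against the known sizes, then grasping.

```bash
python3 - <<'E'
from h import *
yaw=np.radians(68.4-180); q=down(yaw); n=np.array([np.cos(yaw),np.sin(yaw)]); m=np.array([-n[1],n[0]])
f=dict(np.load("wdoor.npz")); g=dict(np.load("wpin.npz"))
pin=onz(g,324.6,122.8,.176)[:2]; k=onz(f,324.9,127.2,.167)[:2]
e0=onz(f,325.4,150.1,.182)[:2]; e1=onz(f,325.5,329.3,.182)[:2]
print("pin",pin,"knuckle",k,"edge",e0,e1,"len",np.linalg.norm(e1-e0),"k-e0 along",(k-e0)@n,"lat",(k-e0)@m,"yaw",np.degrees(np.arctan2(*(e1-e0)[::-1])))
c=(e0+e1)/2; gp=c+n*.004   # leaf_center: 66 from knuckle-side edge, 74 from free
gp=(gp+(k-n*.08))/2; print("grasp",gp, "alt",c+n*.004,k-n*.08)
np.savez("est.npz",pin=pin,k=k,gp=gp,yaw=yaw)
if abs(np.linalg.norm(e1-e0)-.14)<.006:
    robot.movel([*gp,.20],q,max_speed=.15); robot.movel([*gp,.151],max_speed=.08)
    robot.clamp(60); print("w",robot.current_gripper_width(),robot.current_gripper_force(),robot.current_ft_force(),robot.current_position())
    robot.movel([*gp,.158],max_speed=.04); print(robot.current_ft_force(),robot.current_time_s())
E
```

```text
pin [ 0.53166171 -0.12584255] knuckle [0.44634347 0.18363283] edge [0.45124109 0.19676764] [0.502996   0.32663975] len 0.13980463285239178 k-e0 along 0.014015376286287719 lat 0.00028156293441807255 yaw 68.27238335152423
grasp [0.47571974 0.25799977] alt [0.47564605 0.25798459] [0.47579344 0.25801495]
w 0.008736695679347312 58.92707884311676 [0.92321472 0.93606549 1.05968559] [0.47587299 0.2582688  0.15123692]
[ 0.36202199 -0.22623103 -3.94254258] 7.3
```

```bash
python3 - <<'E'
from h import *
E=np.load("est.npz"); n=np.array([np.cos(E["yaw"]),np.sin(E["yaw"])]); q=down(E["yaw"])
off=E["gp"]-E["k"]; h=E["pin"]+off; np.savez("hang.npz",h=h); s=h-n*.06
robot.movel([*E["gp"],.27],max_speed=.12)
robot.movel([*s,.27],q,max_speed=.15)
robot.movel([*s,.188],max_speed=.1)
robot.movel([*h,.188],max_speed=.05); robot.wait(.3)
print(robot.current_position(),h,robot.current_gripper_width(),robot.current_ft_force(),robot.current_wrist_torque(),np.round(robot.current_joint_pos(),2),robot.current_time_s())
f=cam("wrist"); cv2.imwrite("pics/wpre.png",f["color"]); np.savez("wpre.npz",**{k:f[k] for k in("color","R","p","fx","fy","cx","cy")})
ex=[*E["pin"],.208]; print(proj(f,ex))
a=cv2.resize(f["color"][40:200,230:420],None,fx=3,fy=3,interpolation=cv2.INTER_CUBIC)
s=cam("scene"); b=cv2.resize(s["color"][180:330,170:280],(226,308),interpolation=cv2.INTER_CUBIC)
o=np.zeros((480,800,3),np.uint8); o[:,:570]=a; o[:308,572:798]=b; cv2.imwrite("pics/c3.png",o)
E
```

```text
[ 0.5610843  -0.05129116  0.18799052] [ 0.56103798 -0.05147561] 0.009086542880002576 [-0.38651045 -0.57405701 -2.18311804] [-0.03249822 -0.05760262  0.01719935] [ 0.66  0.74 -1.05  1.72  0.71  1.12  2.15] 12.9833
[325.03761981 128.83035532]
```

View pics/c3.png

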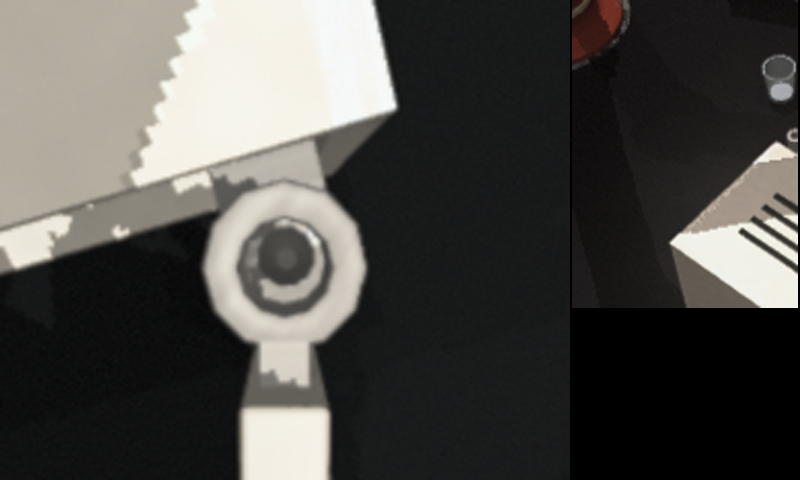

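Looking down the upper knuckle's bore, the pin tip shows inside it. Ring centre is at crop (285,264), pin tip at (286,257).

```bash
python3 - <<'E'
from h import *
E=np.load("est.npz"); n=np.array([np.cos(E["yaw"]),np.sin(E["yaw"])]); m=np.array([-n[1],n[0]])
f=dict(np.load("wpre.npz"))
k=onz(f,324.7,127.7,.2038)[:2]; p=onz(f,325.0,125.3,.176)[:2]; d=p-k
print("along n %.2f lat %.2f mm"%(d@n*1e3,d@m*1e3)); 
pos=np.array(robot.current_position())[:2]; 
if np.linalg.norm(d)<.004: pos=pos+d
z=.188; f0=np.array(robot.current_ft_force())
for z in (.184,.180,.176,.172,.168,.164,.160,.158,.157):
    robot.movel([*pos,z],max_speed=.03); F=np.array(robot.current_ft_force()); print(z,np.round(F-f0,1),np.round(robot.current_wrist_torque(),2),np.round(robot.current_position(),4))
    if np.linalg.norm(F-f0)>12: print("stop"); break
print(robot.current_time_s())
E
```

```text
along n -0.04 lat -0.15 mm
0.184 [-0.5  0.7 -0.1] [-0.01 -0.03  0.01] [ 0.5606 -0.0515  0.1836]
0.18 [-1.8  0.8 -0.1] [-0.03 -0.02  0.  ] [ 0.5607 -0.0514  0.1797]
0.176 [-1.   0.7  0.6] [0.03 0.01 0.01] [ 0.5607 -0.0514  0.1757]
0.172 [ 0.5 -0.  -0.1] [-0.03 -0.06 -0.03] [ 0.5607 -0.0514  0.1717]
0.168 [-0.7  0.7  1.8] [ 0.06  0.03 -0.01] [ 0.5607 -0.0514  0.1677]
0.164 [-1.2  0.5  1. ] [0.06 0.06 0.02] [ 0.5607 -0.0514  0.1637]
0.16 [0.9 0.5 0.3] [ 0.   -0.04 -0.04] [ 0.5607 -0.0514  0.1597]
0.158 [-0.7  0.7  0.3] [-0.01 -0.01  0.01] [ 0.5608 -0.0513  0.1579]
0.157 [0.  0.8 0.5] [-0.06  0.02 -0.06] [ 0.5609 -0.0513  0.157 ]
15.5667
```

```bash
python3 - <<'E'
from h import *
p=np.array(robot.current_position()); f0=np.array(robot.current_ft_force())
for z in (.1563,.1556,.1549,.1542,.1535,.1528,.152):
    robot.movel([p[0],p[1],z],max_speed=.02); F=np.array(robot.current_ft_force())-f0; print(z,np.round(F,1))
    if F[2]>4: break
robot.ungrasp(); robot.wait(.2); robot.movel([p[0],p[1],.24],max_speed=.1)
f=cam("wrist"); t=cam("top"); cv2.imwrite("pics/wh.png",f["color"])
a=cv2.resize(f["color"],(533,400),interpolation=cv2.INTER_AREA); b=cv2.resize(t["color"][170:290,295:375],(266,400),interpolation=cv2.INTER_CUBIC)
cv2.imwrite("pics/c4.png",np.hstack([a,b])); print(robot.current_time_s())
E
```

```text
0.1563 [-0.8 -0.5  0.3]
0.1556 [-0.4  0.2  2.5]
0.1549 [-1.4  0.9  9.4]
18.3417
```

View pics/c4.png

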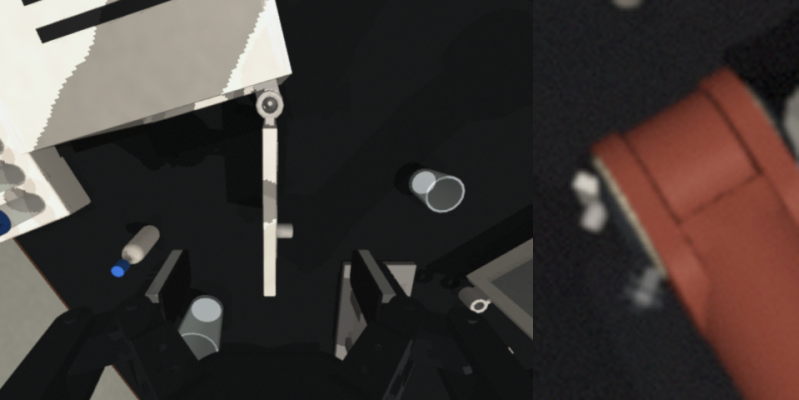

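The door is hung on both pins: knuckle ring at (268,103) with the pin inside, and contact came at the expected height. The knob is on the right-hand face, so I'll push that face with closed fingers along an arc.

```bash
cat >> h.py <<'E'
P=np.load("est.npz")["pin"] if __import__("os").path.exists("est.npz") else None
def tool(th,off,r=.11):
    x=np.array([np.cos(th),np.sin(th)]); return P+r*x+off*np.array([-x[1],x[0]])
E
python3 - <<'E'
from h import *
D=np.radians
t0=D(68.3); a=tool(t0,.05)
robot.movel([*a,.24],max_speed=.15); robot.clamp(20)
robot.movel([*a,.15],max_speed=.12); robot.wait(.1)
f0=np.array(robot.current_ft_force()); hit=False
try:
    robot.movel([*tool(t0,.021),.15],max_speed=.05); print(np.round(np.array(robot.current_ft_force())-f0,1))
    for th in np.arange(60,4,-8.):
        robot.movel([*tool(D(th),.021),.15],down(D(th-180)),max_speed=.06)
        F=np.array(robot.current_ft_force())-f0; print(th,np.round(F,1))
        if np.linalg.norm(F)>15: print("stop"); break
except robot.MotionError as e: print(e)
print(np.round(robot.current_joint_pos(),2),robot.current_time_s())
f=cam("wrist"); cv2.imwrite("pics/ws.png",cv2.resize(f["color"],(480,360),interpolation=cv2.INTER_AREA))
E
```

```text
[-0.8 -0.5  1. ]
60.0 [-1.2 -0.4  0.3]
52.0 [-1.1  0.3  1.4]
44.0 [-0.6 -0.  -0.2]
36.0 [-1.1  0.3  0.4]
28.0 [-0.1  0.5  0.3]
20.0 [-0.1 -0.3  0.1]
12.0 [-1.3 -0.1 -0.1]
[ 0.5   0.78 -0.74  1.54  0.58  1.05  1.39] 24.2417
```

View pics/ws.png

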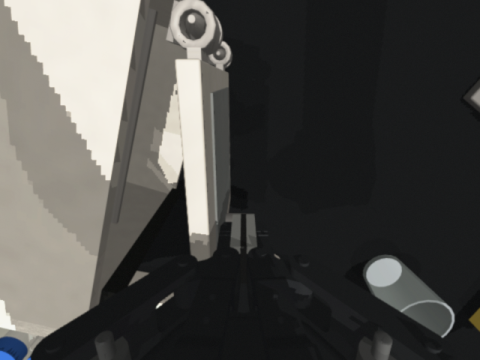

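The door follows the fingers and is most of the way to the front. I'll close the rest in small steps, watching the force.

```bash
python3 - <<'E'
from h import *
D=np.radians
f0=np.array(robot.current_ft_force())
for th in list(np.arange(9,-2,-3.))+list(np.arange(-2,-13,-.7)):
    robot.movel([*tool(D(th),.021),.15],down(D(th-180)),max_speed=.04)
    F=np.array(robot.current_ft_force())-f0; n=F@np.array([-np.sin(D(th)),np.cos(D(th)),0]); print(round(th,1),np.round(F,1),round(n,1))
    if n>4: break
robot.movel([*tool(D(th),.06),.15],max_speed=.08)
robot.movel([*tool(D(th),.06),.27],max_speed=.15)
x=tool(D(th),.02,r=.08)
f=cam("wrist"); t=cam("top")
a=cv2.resize(f["color"],(480,360),interpolation=cv2.INTER_AREA); b=cv2.resize(t["color"][165:285,340:440],(300,360),interpolation=cv2.INTER_CUBIC)
cv2.imwrite("pics/we.png",np.hstack([a,b])); np.savez("we.npz",**{k:f[k] for k in("color","R","p","fx","fy","cx","cy")}); print(robot.current_time_s())
E
```

```text
9.0 [-0.4  0.3 -0.8] 0.3
6.0 [-0.4 -0.7 -0.1] -0.7
3.0 [0.5 0.5 0.2] 0.5
0.0 [-0.   0.4 -0.2] 0.4
-2.0 [ 0.7 -0.1  0.6] -0.1
-2.7 [-1.1 -0.1  0.1] -0.1
-3.4 [-0.3 -0.   0.2] -0.1
-4.1 [ 0.6 -0.6  0.2] -0.5
-4.8 [-0.9 -0.1  0.6] -0.1
-5.5 [-0.  -0.6 -1.5] -0.6
-6.2 [-0.2  0.2  0.2] 0.2
-6.9 [ 0.1  0.7 -0.5] 0.8
-7.6 [0.3 3.5 0.2] 3.5
-8.3 [-0.   5.9 -0.2] 5.9
29.675
```

View pics/we.png

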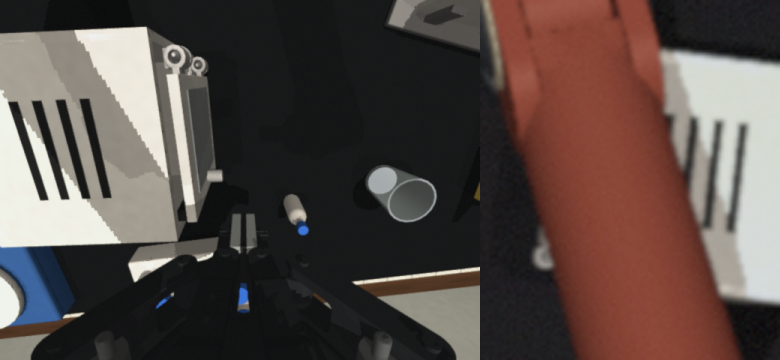

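The door lies against the cabinet front and the hand is clear. Checking parallelism from the roof front edge (147,27)–(180,238) and the door top edge (168,75)–(188,222), then handing in.

```bash
python3 - <<'E'
from h import *
f=dict(np.load("we.npz")); s=4/3
def ang(a,b,z):
    d=(onz(f,b[0]*s,b[1]*s,z)-onz(f,a[0]*s,a[1]*s,z))[:2]; return np.degrees(np.arctan2(d[1],d[0])),np.linalg.norm(d)
r=ang((147,27),(180,238),.192); d=ang((168,75),(188,222),.187); print("roof",r,"door",d)
if abs(r[0]-d[0])<4: robot.wait(.3); print(robot.hand_in(),robot.current_time_s())
E
```

```text
roof (np.float64(-5.277506637056131), np.float64(0.18659235150166778)) door (np.float64(-5.53371980530554), np.float64(0.13728651250971058))
the job is handed in; nothing more can be done
the job is handed in; nothing more can be done
```

The door is hung on both pins and swung shut against its stop, measured about 0.3° off parallel to the cabinet front; the shelf plate and glassware were not touched as far as I could see, and the job is handed in at about 31 s (no verdict came back).

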